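# Lever the freshly painted hatch up onto its drying catch

## Robot

A 7-joint arm with a two-finger parallel gripper is mounted at the origin on the work surface; the furniture and walls round the work are solid. World frame = base frame: x ahead of the robot, y to its left, z up, the work surface at z = 0. Lengths are in mm, angles in rad, forces in N, time in s.
With the tool pointing down it reaches from about 350 to 900 mm from the base axis. Payload 19.9 kg.
Tool frame: the origin (TCP) lies at the very end of the fingers, on their centre line; the grasp point (between the pads) lies 19 mm behind it; y points along the fingers, x is the direction in which the jaws open and shut, and the axes are right-handed (so a half turn about y gives the same grasp; the last joint's range is limited). The gripper opens to 85 mm and grips with 20 to 120 N. Pads are 22 mm wide; open, the fingers measure 114 mm over their backs; the gripper's body (76 mm by 85 mm) begins 54 mm behind the grasp point. The pads swing forward as they close: fully open they stand 13 mm farther back than shut.
Start: joints at [1.196, 0.417, -0.01, 1.614, 0.005, 1.111, -0.053], TCP at [204.767, -590.484, 231.26] pointing down, gripper open.
Joint ranges: [-2.81, 2.81], [-0.39, 2.02], [-1.27, 1.25], [0.06, 2.57], [-1.19, 4.33], [0.19, 2], [-2.82, 2.82]. Speed limits (rad/s): [1.89, 1.89, 2.39, 2.39, 3.01, 3.01, 3.01].

## Interface

Orientations are given as a unit quaternion [x, y, z, w].
In Python, from cell import * gives the robot as it stands.
- The arm moves only by the shell command python3 -m inch 'ROWS' [FORCE]. ROWS is JSON, a list of rows, each an object with "offset": the shift along the tool's x, y, z in cm, a list of three; "rotation": the turn, a rotation vector about the tool's x, y, z in rad, a list of three; "gripper": the closure in counts, from 0 (fully open) to 255 (shut). A call has 1 to 8 rows; each row is the pose to reach, as a shift and turn from the pose measured when the call began, along the tool's axes at that moment; what a row does not reach only later rows make up. A row lasts 1/10 s, in which the tool goes at most 50 mm and 8.59 degrees, less where a joint would pass 70% of its speed; a pose out of reach is approached as far as the arm can. A call with a gripper value outside its range is refused whole. The fingers move at their own pace and stop on an object; FORCE is the grip in N (left out, the last holds). Time passes only in rows, so rows that repeat a pose let the fingers close. It gives the time, the measured TCP pose, the force and the opening at its end, in the units of the state.
- observe(): the state, without advancing time (a new reading comes with each control period).
- get_image(name): name is "side" or "top" or "wrist"; returns a dict with "pixels" (420x560x3 uint8, red, green, blue), "vfov" (degrees; the focal length in pixels is half the picture's height over the tangent of half this angle, whatever the lens; pixels are square), "cx", "cy" (the principal point, pixels), "cam_to_world" (4x4, takes a point from camera to world coordinates); the wrist camera has in their place "hand_eye" (4x4, takes a point from camera to tool coordinates, whose origin is the TCP and whose axes are the tool frame's). Camera axes: x right, y down, z forward; pixel columns grow to the right and rows downward; lengths in mm; the calibration is good to about 2 mm. The wrist camera is an equidistant fisheye: a pixel r from the principal point sees the ray r / f radians off the axis. A picture is of the moment at which its call begins: read the wrist's pose just before it. There is no depth.
- job_done(): hands the job in, once; it reports no verdict.
The state is a dict: "time_s": time; "joint_positions": joint angles; "joint_vel": joint speeds; "effort": joint torques, N m; "position": TCP position; "tool_rot": TCP orientation; "contact_force": force on the tool from outside, world axes, zero at the start; "moment": the same for the moment, N m; "gripper_width": finger opening in mm.
Only numpy, scipy, OpenCV 4.12 (cv2) and the standard library are available. Lean on these libraries where they do the work, as an engineer would, in place of code of your own. Each camera call takes 0.05 s, during which the arm holds its last target.

## Task

The green steel hatch cover is freshly painted and must dry ajar, without being touched. Push its bolt back clear of the cover, then press down the black-sleeved long end of the wooden lever until the cover has risen and the spring catch has shot out under its edge, and let go, so that the cover rests on the catch. Only push and press with the fingers: leave the lever sitting on its pin, and leave the other things on the bench where they are.

Things in the scene. Friction and masses are not known exactly. Their poses are not given: they have to be found in the camera images.
- hatch: Wooden hatch frame, fixed on the bench. Origin on the bench under the lever's pin; +y points from the pin to the hatch, -y along the lever's long arm, +x the way the bolt is drawn. In mm: frame x -84..112, y 36..262, 50 high; green cover x -60..60, y 64..232, flush with the frame; two fulcrum cheeks, 20 thick, at x -28 and 28, tops at z 52; pin axis at z 30.
- cover: Green steel tread-plate cover, 120 x 168 x 12 mm, ribbed below, about 2.5 kg, hinged at the frame's far end (hinge axis at y 235 mm in the frame). Wet paint: never touch it. Origin on its top face under the bolt's nose, 10 mm in from its edge. The tilt of its z axis is the opening angle: 0 shut; the catch shoots out at about 0.14 rad, then it rests at about 0.135. The shut bolt holds it down.
- bolt (a joint): Travel of the steel bolt in m: about 0 shut (its rod reaches 18 mm over the cover), 0.018 tip just leaves the cover, 0.032 fully drawn. Slides along the frame's +x with about 2 N of friction and stays where it is left.
- bolt_knob (a point): Centre of the ball (16 mm wide, 87 mm above the bench) on top of the bolt's upright 10 mm knob, which rises from z 57 mm; the straps beside it, towards the cover, are 65 mm high. The side of the ball or of the knob is what to push.
- catch: Steel tongue (20 mm wide, 9 mm thick) of the spring catch, let into the frame's +x side under a brass plate, beyond the bolt as seen from the lever. Origin at the middle of its tip, 43.5 mm above the bench. In the frame's coordinates the tip is at x 60 mm while the cover's edge holds it back, and at about x 48 mm once it has sprung out under the raised cover. It works by itself.
- lever: Loose beech lever, 350 x 32 x 18 mm, 0.3 kg, notched underneath and resting on the pin. Origin on the pin's axis; its -y runs along the long arm (end at y -270 mm, top face z 25 mm), +y to the steel-capped toe (y 80 mm) under the cover. It stands long end up, the toe held down by the cover, turns about the pin and can be pressed until the long end meets the bench.
- lever_grip (a point): Centre of the top of the black rubber sleeve (70 mm long, 35 mm wide) on the lever's long end, 235 mm from the pin: press here. About 120 mm above the bench at the start; the catch goes in when it is about 42 mm up; the lever meets the bench at about 22 mm. It moves on an arc about the pin. Pressing takes 2 to 6 N. Let go, it stays down.
- chisel: Bystander: chisel with yellow handle, 268 mm, lying on the right. Leave it.
- marker_pen: Bystander: black marker pen, 100 mm, lying beside the lever on the robot's side. Leave it.
- wood_plug: Bystander: round wooden plug, 26 mm wide, 13 mm high, near the bench's back edge beside the lever. Leave it.
- paint_brush: Bystander: flat brush, 173 mm, beyond the hatch. Leave it.
- rubbing_block: Bystander: white rubbing block, 92 x 36 x 26 mm, on the left. Leave it.

How it is judged:
By the outcome, as a careful person would: the job done as asked, in the order asked, and still so for the second after the job is handed in, with the robot touching nothing.
It also fails if it takes over 45 s, if anything falls off the work surface, if the arm or the gripper's body presses on something with over 40 N, if the wrist force passes 120 N, or if a joint passes its speed limit or range.

## Working session

There is one attempt and no reset: what is moved stays moved. The work goes in short steps, Python scripts to look and compute and a shell command to move; the robot and the scene stay as the last step left them, time stands still between calls to the robot, and variables do not carry over. Pictures are saved under pics/ and viewed, and the job is handed in when it is done.

```bash
mkdir -p pics; ls; python3 - <<'E'
from cell import *
import cv2
print(observe())
for n in ("side","top","wrist"):
    i=get_image(n); cv2.imwrite(f"pics/{n}0.png",i["pixels"][:,:,::-1].copy())
    print(n,{k:v for k,v in i.items() if k!="pixels"})
E
```

```text
pics
{'time_s': 0.0, 'joint_positions': array([ 1.19551625,  0.41797166, -0.01028845,  1.6141538 ,  0.00468504,
        1.11068029, -0.05298474]), 'joint_vel': array([-7.10398620e-04,  6.33181971e-04,  1.57760385e-04, -2.32931047e-04,
       -3.55559028e-05,  1.22913844e-03,  5.16838487e-04]), 'effort': array([ 4.35738721e-04, -8.64419103e+01,  6.79349732e-01, -4.34906459e+01,
        1.92680833e-02,  7.26080572e-03,  6.34874041e-06]), 'position': array([ 204.63809431, -590.19772781,  230.67033059]), 'tool_rot': array([-0.57589234,  0.41035241, -0.40963519,  0.57633144]), 'contact_force': array([-0.32597726, -0.13059341, -0.0381286 ]), 'moment': array([ 0.03642939, -0.03914179, -0.0085941 ]), 'gripper_width': 85.65165051244388}
side {'vfov': 50.45887626106398, 'cx': 273.0097300422885, 'cy': 212.7865570407197, 'cam_to_world': array([[ 9.39301150e-01, -1.58335729e-01,  3.04373368e-01,
        -8.10632010e+01],
       [-3.43076883e-01, -4.42268216e-01,  8.28671876e-01,
        -1.25017398e+03],
       [ 3.40630076e-03, -8.82795912e-01, -4.69744372e-01,
         8.36239064e+02],
       [
[... 256 characters left out ...]
3e+02],
       [-9.99769289e-01, -2.14385234e-02,  1.32622160e-03,
         1.72909021e+00],
       [ 5.58324715e-04, -8.76605093e-02, -9.96150251e-01,
         1.52024891e+03],
       [ 0.00000000e+00,  0.00000000e+00,  0.00000000e+00,
         1.00000000e+00]])}
wrist {'vfov': 65.70646984690485, 'cx': 283.752836793654, 'cy': 206.012013659657, 'hand_eye': array([[ 9.99999464e-01,  7.67890227e-04, -6.95146547e-04,
         8.52899515e-01],
       [ 8.88598216e-04, -2.91142423e-01,  9.56679309e-01,
        -1.42599652e+02],
       [ 5.32238042e-04, -9.56679413e-01, -2.91142949e-01,
         7.41443685e+01],
       [ 0.00000000e+00,  0.00000000e+00,  0.00000000e+00,
         1.00000000e+00]])}
```

View pics/side0.png

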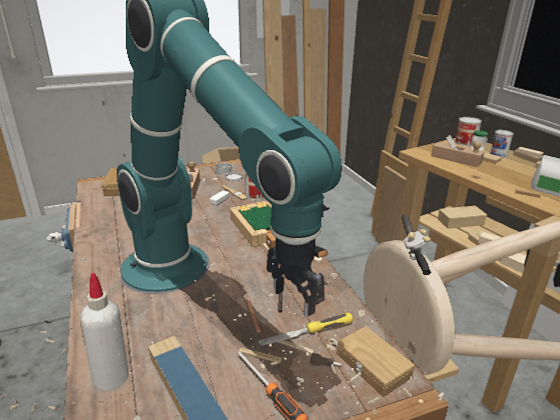

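View pics/top0.png

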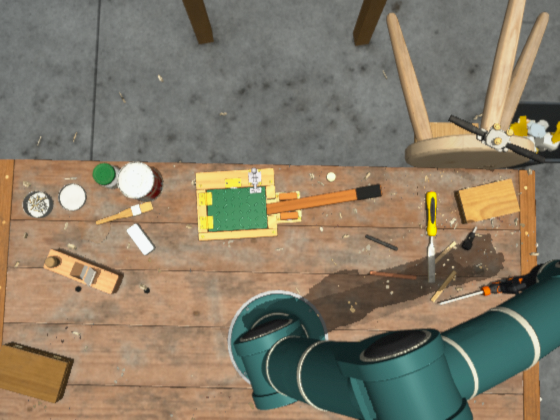

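View pics/wrist0.png

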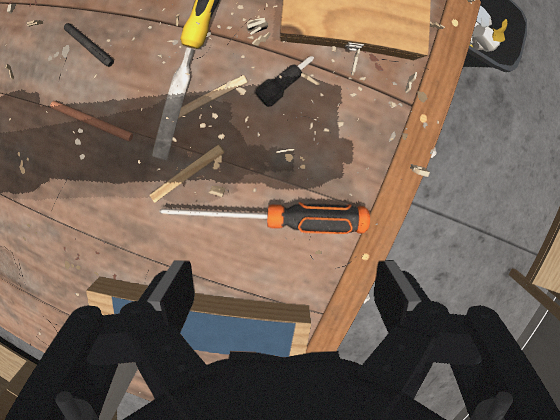

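```bash
cat > h.py <<'E'
import numpy as np, cv2
from cell import *
def cam(n):
    i=get_image(n); return i
def ray(i,u,v):
    f=210/np.tan(np.radians(i["vfov"])/2)
    d=np.array([(u-i["cx"])/f,(v-i["cy"])/f,1.]); T=np.array(i["cam_to_world"])
    return T[:3,3],T[:3,:3]@d
def atz(i,u,v,z):
    o,d=ray(i,u,v); return o+d*(z-o[2])/d[2]
def proj(i,p):
    f=210/np.tan(np.radians(i["vfov"])/2); T=np.array(i["cam_to_world"])
    q=T[:3,:3].T@(np.array(p)-T[:3,3]); return i["cx"]+f*q[0]/q[2],i["cy"]+f*q[1]/q[2]
def crop(i,name,x0,y0,w,h,s):
    a=i["pixels"][y0:y0+h,x0:x0+w,::-1].copy()
    cv2.imwrite(f"pics/{name}.png",cv2.resize(a,None,fx=s,fy=s,interpolation=cv2.INTER_CUBIC))
E
python3 - <<'E'
from h import *
i=cam("top"); crop(i,"topc",190,150,200,100,4)
i=cam("side"); crop(i,"sidec",190,160,140,110,5)
E
```

```text
(no output)
```

View pics/topc.png

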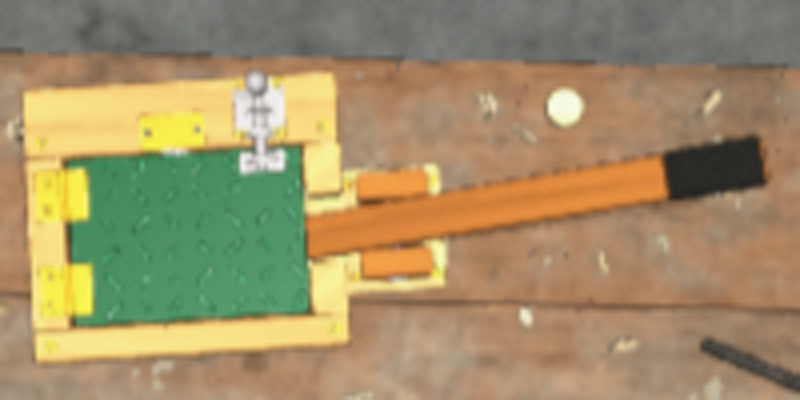

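View pics/sidec.png

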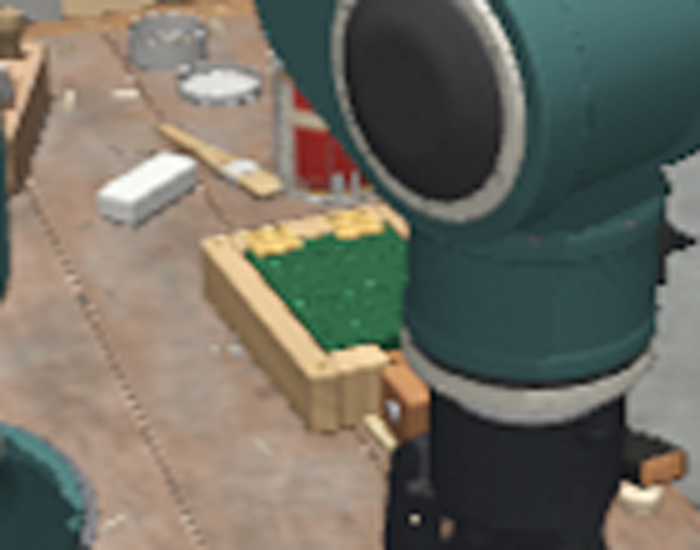

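```bash
python3 - <<'E'
from h import *
i=cam("top")
P=lambda x,y,z:atz(i,190+x/4,150+y/4,z)[:2]
img=np.array([P(23,92,50),P(335,73,50),P(349,343,50),P(37,361,50)])
mod=np.array([[112,262],[112,36],[-84,36],[-84,262]],float)
M,_=cv2.estimateAffinePartial2D(mod,img); print(img.round(1));print(M, np.hypot(*M[:,0]),np.degrees(np.arctan2(M[1,0],M[0,0])))
th=np.arctan2(M[1,0],M[0,0]);R=np.array([[np.cos(th),-np.sin(th)],[np.sin(th),np.cos(th)]])
t=img.mean(0)-R@mod.mean(0); print("hatch",t,th)
k=P(256,80,87);print("knob",k,R.T@(k-t))
for x,y,z in [(714,169,120),(765,160,130),(663,178,109),(305,235,45)]:
  g=P(x,y,z);print("lever",g,R.T@(g-t))
for n,x,y in(("plug",565,107),("pen tip",703,345)):print(n,P(x,y,7))
E
```

```text
[[478.2 246.7]
 [496.9  22.9]
 [303.1   8.6]
 [285.6 229.9]]
[[ 9.84973472e-01 -7.97466065e-02  3.89054217e+02]
 [ 7.97466065e-02  9.84973472e-01 -2.08413138e+01]] 0.9881964692366089 4.628753517465982
hatch [389.03144437 -22.60763931] 0.08078698914305024
knob [484.51436528  77.634063  ] [103.2609232   92.20937484]
lever [ 424.54243381 -237.97711586] [  18.01503874 -217.53275656]
lever [ 430.18216922 -270.76933662] [  20.99007613 -250.67314749]
lever [ 418.92857105 -204.86277028] [  15.09178482 -184.07337933]
lever [379.94318137  41.86551359] [-3.85569361 64.99628909]
plug [ 482.34211378 -146.93399159]
pen tip [ 308.78161919 -250.10356324]
```

```bash
cat >> h.py <<'E'
from scipy.spatial.transform import Rotation as Ro
th=0.0808; Hh=np.array([389.,-22.6]); Rh=np.array([[np.cos(th),-np.sin(th)],[np.sin(th),np.cos(th)]])
def f2w(x,y,z): return np.append(Rh@[x,y]+Hh,z)
def goto(p,yawz=None):
    "offset cm, rotvec to put TCP at world p, tool y down, tool z along world horizontal dir yawz(rad)"
    s=observe(); R=Ro.from_quat(s["tool_rot"]); print("t",s["time_s"],"pos",s["position"].round(1),"F",s["contact_force"].round(1))
    off=R.inv().apply(np.array(p)-s["position"])/10
    if yawz is not None:
        z=np.array([np.cos(yawz),np.sin(yawz),0]);y=np.array([0,0,-1.]);x=np.cross(y,z)
        T=Ro.from_matrix(np.c_[x,y,z]); print("rot",(R.inv()*T).as_rotvec().round(3))
    print("off",off.round(2))
E
python3 - <<'E'
from h import *
s=observe();print(Ro.from_quat(s["tool_rot"]).as_matrix().round(3))
goto(f2w(60,92,180),th); goto(f2w(60,92,180),th+np.pi/2);goto(f2w(60,92,180),th-np.pi/2)
E
```

```text
[[ 0.328 -0.     0.945]
 [-0.945  0.     0.328]
 [-0.    -1.    -0.   ]]
t 0.3 pos [ 204.7 -590.4  231. ] F [-0.8 -0.5  0.6]
rot [ 0.     0.253 -0.   ]
off [-55.01   5.13  44.12]
t 0.3 pos [ 204.7 -590.4  231. ] F [-0.8 -0.5  0.6]
rot [-0.    -1.318 -0.   ]
off [-55.01   5.13  44.12]
t 0.3 pos [ 204.7 -590.4  231. ] F [-0.8 -0.5  0.6]
rot [ 0.     1.824 -0.   ]
off [-55.01   5.13  44.12]
```

```bash
python3 -m inch '[{"offset":[-27,2,22],"rotation":[0,0.12,0],"gripper":255},{"offset":[-27,2,22],"rotation":[0,0.12,0],"gripper":255},{"offset":[-27,2,22],"rotation":[0,0.12,0],"gripper":255},{"offset":[-55,2,44],"rotation":[0,0.25,0],"gripper":255},{"offset":[-55,2,44],"rotation":[0,0.25,0],"gripper":255},{"offset":[-55,2,44],"rotation":[0,0.25,0],"gripper":255},{"offset":[-55,2,44],"rotation":[0,0.25,0],"gripper":255},{"offset":[-55,2,44],"rotation":[0,0.25,0],"gripper":255}]' 40; python3 -c "
from h import *
goto(f2w(60,92,180),th)"
```

```text
time_s: 1.1
position: [339.2, -212.4, 217.7]
tool_rot: [0.52, -0.479, 0.479, -0.52]
contact_force: [1.6, -0.3, 1.2]
gripper_width: -0.2
t 1.1 pos [ 339.2 -212.4  217.7] F [ 1.6 -0.3  1.2]
rot [-0.     0.003  0.   ]
off [-27.68   3.77  12.57]
```

```bash
python3 -m inch '[{"offset":[-27.7,2.8,12],"rotation":[0,0,0],"gripper":255},{"offset":[-27.7,2.8,12],"rotation":[0,0,0],"gripper":255},{"offset":[-27.7,2.8,12],"rotation":[0,0,0],"gripper":255},{"offset":[-27.7,2.8,12],"rotation":[0,0,0],"gripper":255},{"offset":[-27.7,2.8,12],"rotation":[0,0,0],"gripper":255},{"offset":[-27.7,2.8,12],"rotation":[0,0,0],"gripper":255},{"offset":[-27.7,2.8,12],"rotation":[0,0,0],"gripper":255},{"offset":[-27.7,2.8,12],"rotation":[0,0,0],"gripper":255}]'; python3 -c "
from h import *
goto(f2w(60,92,180),th)
for n in('side','top','wrist'):
  i=cam(n); crop(i,n+'1',0,0,560,420,1) if n!='side' else crop(i,'side1',190,160,160,120,5)
i=cam('top')
print(proj(i,f2w(103,92,87)))
"
```

```text
time_s: 1.9
position: [435.6, 74.9, 189.4]
tool_rot: [0.521, -0.478, 0.478, -0.521]
contact_force: [-0.9, -0.9, -0.4]
gripper_width: 0.3
t 1.9 pos [435.6  74.9 189.4] F [-0.9 -0.9 -0.4]
rot [ 0.     0.006 -0.   ]
off [0.14 0.94 0.57]
(np.float64(254.076244672494), np.float64(170.09908250849267))
```

View pics/wrist1.png

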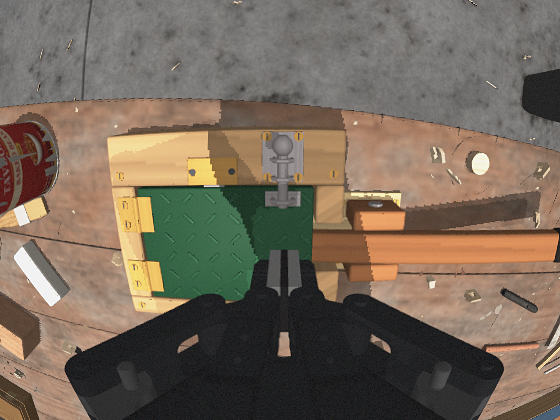

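View pics/side1.png

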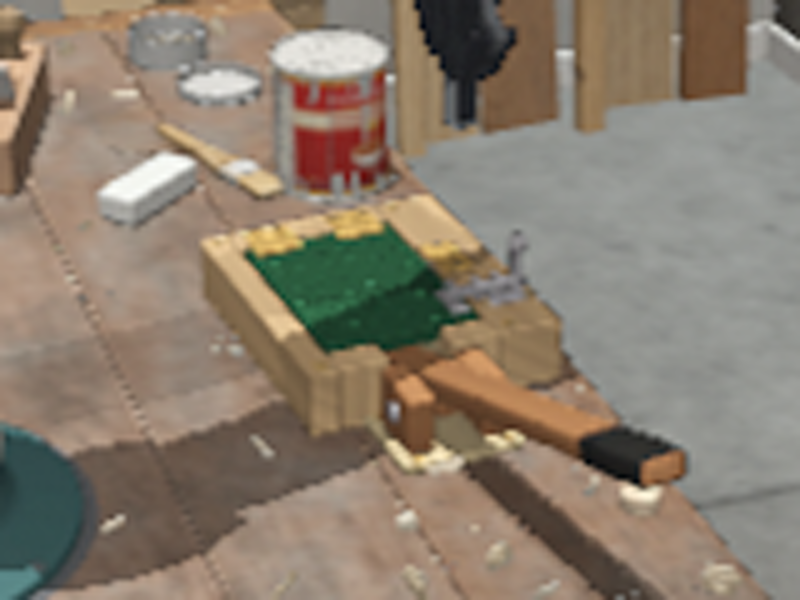

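View pics/top1.png

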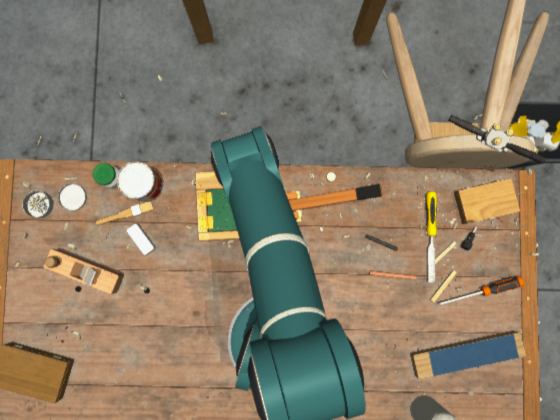

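```bash
cat >> h.py <<'E'
def wray(i,u,v,s):
    f=210/np.tan(np.radians(i["vfov"])/2); a=np.array([u-i["cx"],v-i["cy"]]); r=np.hypot(*a); t=r/f
    d=np.append(a/r*np.sin(t),np.cos(t)); H=np.array(i["hand_eye"]); R=Ro.from_quat(s["tool_rot"])
    return R.apply(H[:3,3])+s["position"], R.apply(H[:3,:3]@d)
def tri(rays):
    A=0;b=0
    for o,d in rays:
        d=d/np.linalg.norm(d);Q=np.eye(3)-np.outer(d,d);A=A+Q;b=b+Q@o
    p=np.linalg.solve(A,b); return p,[np.linalg.norm(np.cross(p-o,d/np.linalg.norm(d))).round(1) for o,d in rays]
E
python3 - <<'E'
from h import *
s=observe();i=cam("side");w=cam("wrist")
p,e=tri([ray(i,293.4,207.6),wray(w,283,143,s)]);print(p,e,Rh.T@(p[:2]-Hh))
o,d=wray(w,283,143,s);q=o+d*(87-o[2])/d[2];print(q,Rh.T@(q[:2]-Hh))
goto(f2w(62,92,76),th)
goto(f2w(118,92,76),th)
E
```

```text
[485.11183181  76.26150643  91.53568193] [np.float64(0.0), np.float64(0.0)] [103.77758344  90.78157767]
[484.67309803  76.2244237   87.        ] [103.33728802  90.78002705]
t 2.2 pos [435.6  72.6 189.8] F [-0.2 -0.5 -0.2]
rot [-0.001  0.001  0.001]
off [-0.09 11.38  0.78]
t 2.2 pos [435.6  72.6 189.8] F [-0.2 -0.5 -0.2]
rot [-0.001  0.001  0.001]
off [-0.08 11.39  6.38]
```

```bash
python3 -m inch '[{"offset":[0,4,0],"rotation":[0,0,0],"gripper":255},{"offset":[0,8,0],"rotation":[0,0,0],"gripper":255},{"offset":[0,11.3,0],"rotation":[0,0,0],"gripper":255},{"offset":[0,11.3,0],"rotation":[0,0,0],"gripper":255},{"offset":[0,11.3,1.2],"rotation":[0,0,0],"gripper":255},{"offset":[0,11.3,2],"rotation":[0,0,0],"gripper":255},{"offset":[0,11.3,2.6],"rotation":[0,0,0],"gripper":255},{"offset":[0,11.3,2.6],"rotation":[0,0,0],"gripper":255}]'; python3 -c "
from h import *
s=observe();print(Rh.T@(s['position'][:2]-Hh))
i=cam('wrist');crop(i,'wrist2',180,80,280,210,2.8)
i=cam('side'); crop(i,'side2',190,160,160,120,5)
"
```

```text
time_s: 3.0
position: [463.0, 74.7, 77.8]
tool_rot: [-0.519, 0.478, -0.48, 0.52]
contact_force: [0.2, 0.4, -0.1]
gripper_width: 0.1
[81.64742065 91.01003444]
```

View pics/wrist2.png

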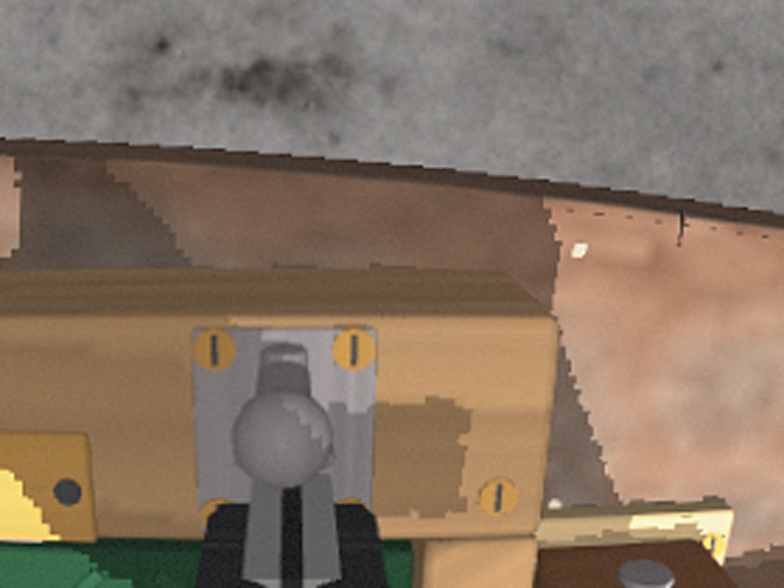

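View pics/side2.png

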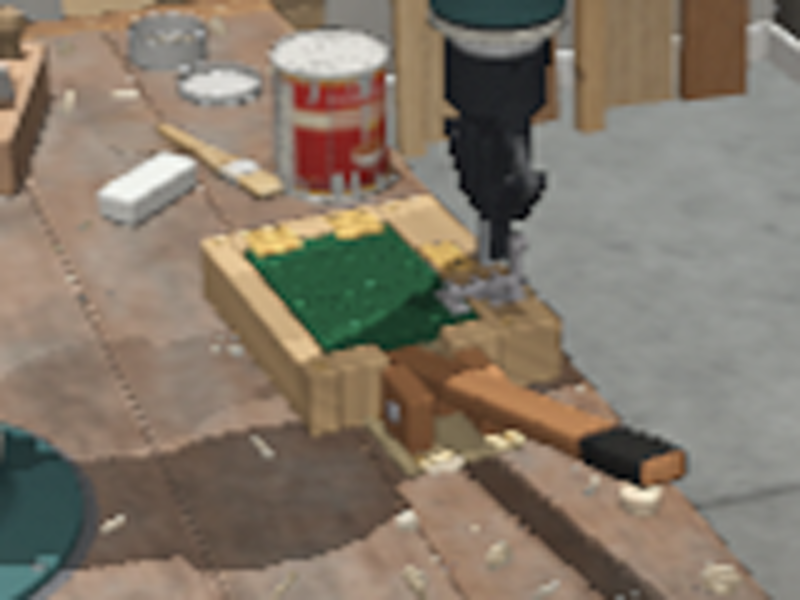

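```bash
python3 -m inch '[{"offset":[0,0.1,0.6],"rotation":[0,0,0],"gripper":255},{"offset":[0,0.1,1.2],"rotation":[0,0,0],"gripper":255},{"offset":[0,0.1,1.8],"rotation":[0,0,0],"gripper":255},{"offset":[0,0.1,2.4],"rotation":[0,0,0],"gripper":255},{"offset":[0,0.1,2.9],"rotation":[0,0,0],"gripper":255},{"offset":[0,0.1,3.2],"rotation":[0,0,0],"gripper":255},{"offset":[0,0.1,3.2],"rotation":[0,0,0],"gripper":255}]'; python3 -c "
from h import *
s=observe();print(Rh.T@(s['position'][:2]-Hh))
i=cam('wrist');crop(i,'wrist3',180,80,280,210,2.8)
i=cam('side'); crop(i,'side3',250,180,80,60,9)
"
```

```text
time_s: 3.8
position: [494.1, 77.4, 76.3]
tool_rot: [-0.52, 0.479, -0.48, 0.52]
contact_force: [-0.8, 1.5, 0.1]
gripper_width: -0.4
[112.80900924  91.15262679]
```

View pics/wrist3.png

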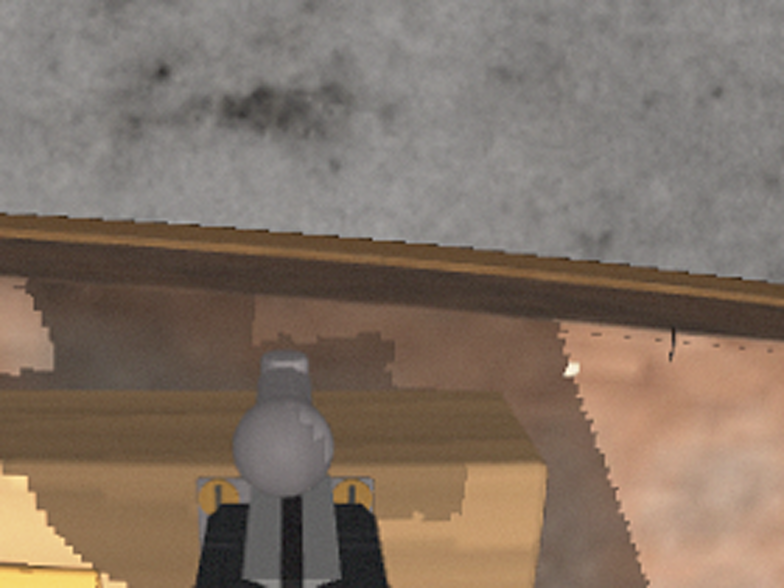

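View pics/side3.png

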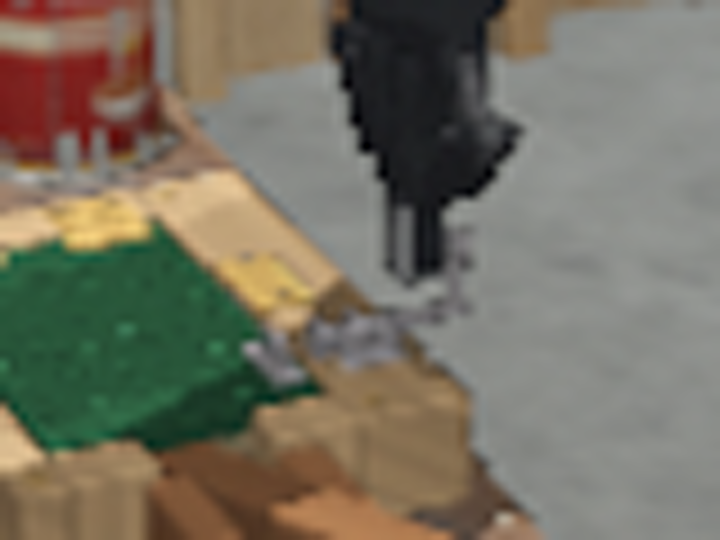

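```bash
python3 -m inch '[{"offset":[0,0,0.25],"rotation":[0,0,0],"gripper":255},{"offset":[0,0,0.25],"rotation":[0,0,0],"gripper":255},{"offset":[0,0,-0.5],"rotation":[0,0,0],"gripper":255},{"offset":[0,-1,-2.5],"rotation":[0,0,0],"gripper":255},{"offset":[0,-5,-3],"rotation":[0,0,0],"gripper":255},{"offset":[0,-9,-6],"rotation":[0,0,0],"gripper":255},{"offset":[0,-11.5,-6],"rotation":[0,0,0],"gripper":255},{"offset":[0,-11.5,-6],"rotation":[0,0,0],"gripper":255}]'; python3 -c "
from h import *
s=observe();print(s['position'],s['tool_rot'])
i=cam('wrist');crop(i,'wrist4',180,80,280,210,2.8)
i=cam('side'); crop(i,'side4',250,180,80,60,9)
"
```

```text
time_s: 4.7
position: [435.0, 72.5, 194.4]
tool_rot: [-0.518, 0.477, -0.482, 0.521]
contact_force: [-0.1, 0.6, -0.4]
gripper_width: -0.1
[434.97559755  72.53906674 194.44750876] [-0.51847102  0.47684061 -0.48152969  0.52147866]
```

View pics/wrist4.png

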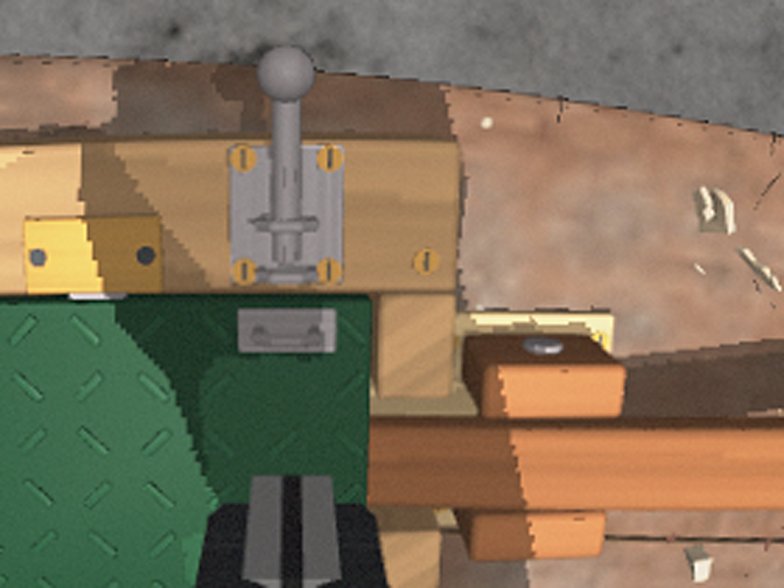

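View pics/side4.png

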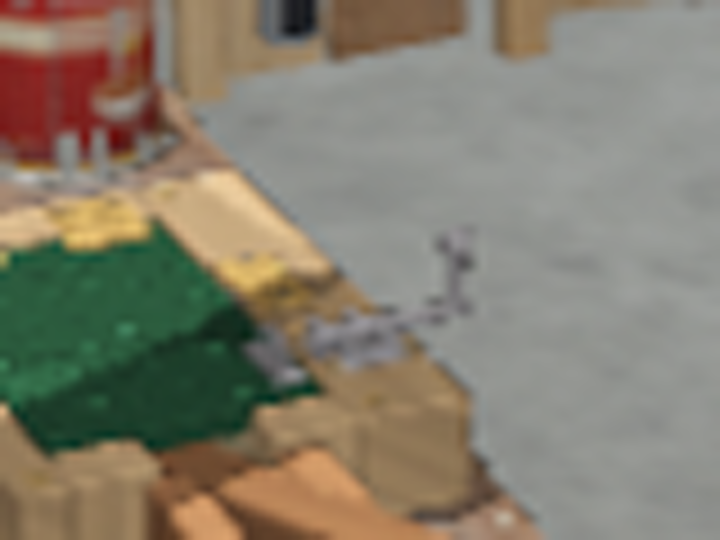

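```bash
python3 -c "
from h import *
goto([424.6,-238,165],th)"
```

```text
t 4.8 pos [434.   72.2 191.5] F [ 0.2 -0.2 -0.5]
rot [-0.003  0.001  0.001]
off [30.84  2.68 -3.47]
```

```bash
python3 -m inch '[{"offset":[30.8,1,-3.5],"rotation":[0,0,0],"gripper":255},{"offset":[30.8,1,-3.5],"rotation":[0,0,0],"gripper":255},{"offset":[30.8,1,-3.5],"rotation":[0,0,0],"gripper":255},{"offset":[30.8,1,-3.5],"rotation":[0,0,0],"gripper":255},{"offset":[30.8,1,-3.5],"rotation":[0,0,0],"gripper":255},{"offset":[30.8,1,-3.5],"rotation":[0,0,0],"gripper":255},{"offset":[30.8,2,-3.5],"rotation":[0,0,0],"gripper":255},{"offset":[30.8,2,-3.5],"rotation":[0,0,0],"gripper":255}]'; python3 -c "
from h import *
goto([424.6,-238,122],th)
i=cam('wrist');crop(i,'wrist5',0,0,560,420,1.4)
i=cam('side'); crop(i,'side5',190,160,160,120,5)
"
```

```text
time_s: 5.6
position: [422.9, -238.8, 169.3]
tool_rot: [-0.519, 0.48, -0.48, 0.519]
contact_force: [-0.2, 0.2, 0.3]
gripper_width: -0.1
t 5.6 pos [ 422.9 -238.8  169.3] F [-0.2  0.2  0.3]
rot [-0.    -0.002 -0.001]
off [-0.07  4.73  0.17]
```

View pics/wrist5.png

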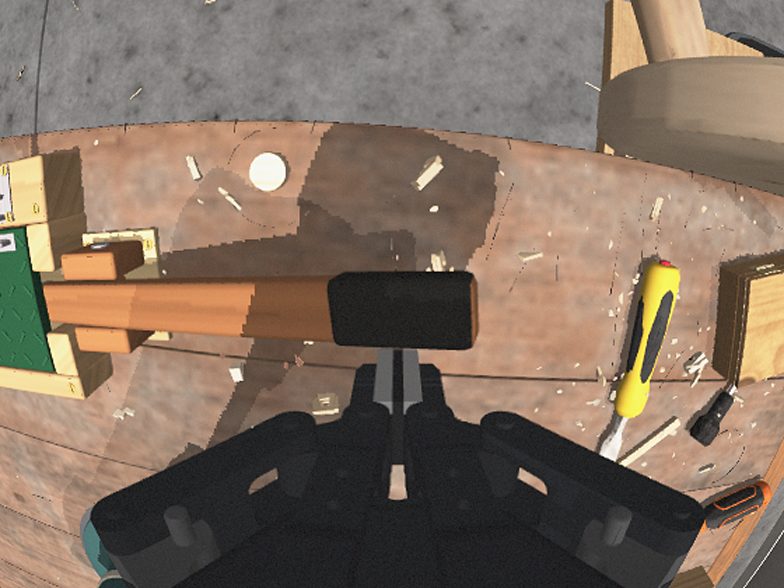

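View pics/side5.png

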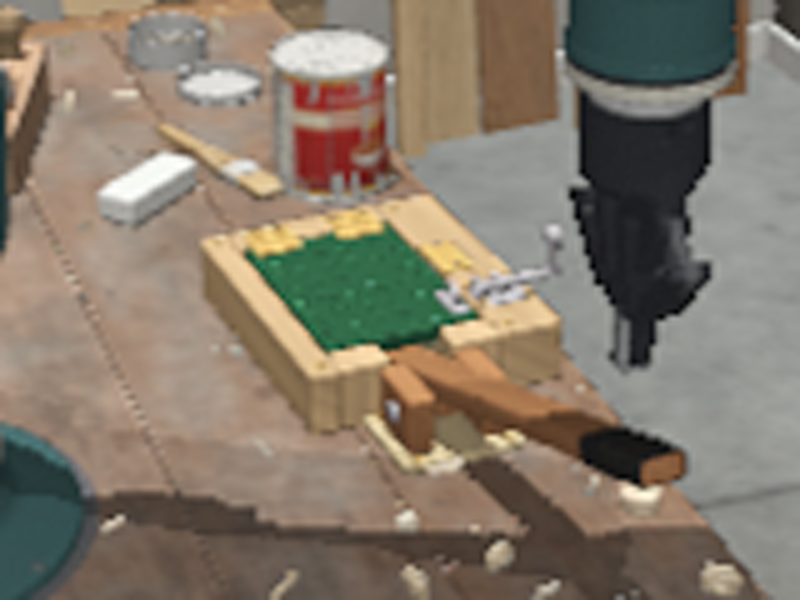

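```bash
python3 -c "
from h import *
s=observe();w=cam('wrist')
for u,v,z in[(403,310,120),(332,285,110),(332,345,110),(476,285,130),(476,345,130),(403,278,120),(403,346,120)]:
  o,d=wray(w,u/1.4,v/1.4,s);print((o+d*(z-o[2])/d[2]).round(1))
goto([423.5,-238,122],th)
for h,z in((219,121),(224,105),(229,87.5),(232.5,72),(235,55),(236,42),(236,34)):
  goto([389+.163*h,-22.6-.987*h,z])
"
```

```text
[ 429.7 -239.4  120. ]
[ 435.7 -205.5  110. ]
[ 405.  -206.6  110. ]
[ 446.9 -268.9  130. ]
[ 419.3 -272.8  130. ]
[ 444.6 -238.1  120. ]
[ 412.  -240.9  120. ]
t 5.75 pos [ 424.3 -236.2  171.2] F [0.1 0.4 0.3]
rot [-0.002  0.002  0.   ]
off [ 0.17  4.92 -0.11]
t 5.75 pos [ 424.3 -236.2  171.2] F [0.1 0.4 0.3]
off [0.25 5.02 0.  ]
t 5.75 pos [ 424.3 -236.2  171.2] F [0.1 0.4 0.3]
off [0.75 6.62 0.04]
t 5.75 pos [ 424.3 -236.2  171.2] F [0.1 0.4 0.3]
off [1.25 8.37 0.08]
t 5.75 pos [ 424.3 -236.2  171.2] F [0.1 0.4 0.3]
off [1.6  9.92 0.1 ]
t 5.75 pos [ 424.3 -236.2  171.2] F [0.1 0.4 0.3]
off [ 1.84 11.63  0.12]
t 5.75 pos [ 424.3 -236.2  171.2] F [0.1 0.4 0.3]
off [ 1.94 12.93  0.12]
t 5.75 pos [ 424.3 -236.2  171.2] F [0.1 0.4 0.3]
off [ 1.94 13.73  0.12]
```

```bash
python3 -m inch '[{"offset":[0.2,3.5,0.2],"rotation":[0,0,0],"gripper":255},{"offset":[0.25,4.8,0.2],"rotation":[0,0,0],"gripper":255},{"offset":[0.3,5.3,0.2],"rotation":[0,0,0],"gripper":255},{"offset":[0.5,6,0.2],"rotation":[0,0,0],"gripper":255},{"offset":[0.7,6.6,0.25],"rotation":[0,0,0],"gripper":255},{"offset":[1,7.4,0.3],"rotation":[0,0,0],"gripper":255},{"offset":[1.2,8.3,0.3],"rotation":[0,0,0],"gripper":255},{"offset":[1.2,8.3,0.3],"rotation":[0,0,0],"gripper":255}]'; python3 -c "
from h import *
s=observe();print(s['position'],s['contact_force'])
i=cam('wrist');crop(i,'wrist6',0,0,560,420,1.4)
i=cam('side'); crop(i,'side6',190,160,160,120,5)
for h,z in((232.5,72),(235,55),(236,42),(236,34)):
  goto([391+.163*h,-22.6-.987*h,z])
"
```

```text
time_s: 6.55
position: [428.3, -248.4, 87.3]
tool_rot: [-0.52, 0.478, -0.479, 0.521]
contact_force: [0.9, -0.7, 1.9]
gripper_width: 0.3
[ 428.33858003 -248.44180962   87.34564186] [ 0.86782526 -0.65642531  1.93457561]
t 6.65 pos [ 428.7 -248.2   88.3] F [-0.3  0.7  2.4]
off [ 0.39  1.63 -0.02]
t 6.65 pos [ 428.7 -248.2   88.3] F [-0.3  0.7  2.4]
off [0.63 3.33 0.  ]
t 6.65 pos [ 428.7 -248.2   88.3] F [-0.3  0.7  2.4]
off [0.73 4.63 0.01]
t 6.65 pos [ 428.7 -248.2   88.3] F [-0.3  0.7  2.4]
off [0.73 5.43 0.  ]
```

View pics/wrist6.png

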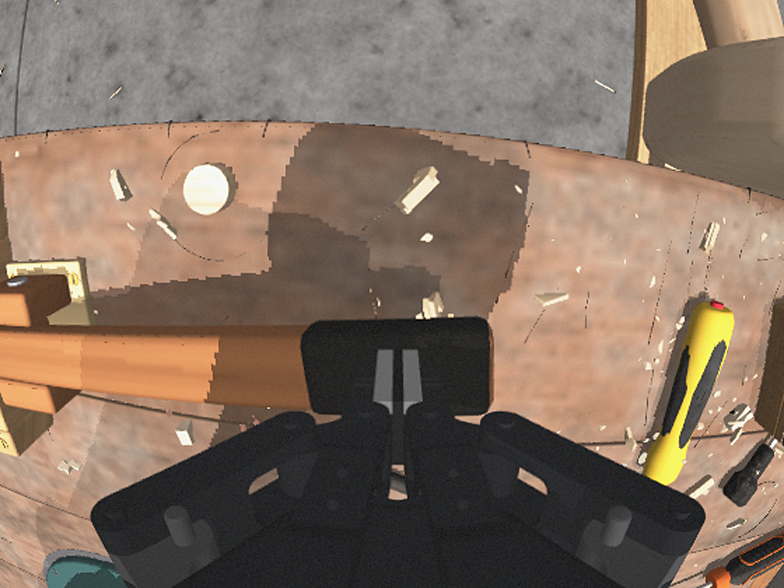

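View pics/side6.png

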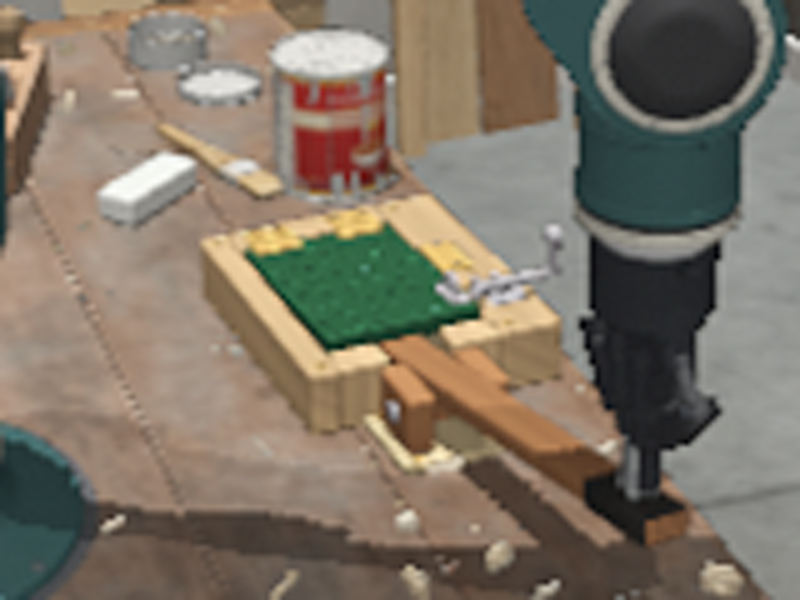

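Fingers press at the middle of the sleeve, and the cover is rising. I'll continue down the arc.

```bash
python3 -m inch '[{"offset":[0.2,0.8,0],"rotation":[0,0,0],"gripper":255},{"offset":[0.4,1.6,0],"rotation":[0,0,0],"gripper":255},{"offset":[0.5,2.4,0],"rotation":[0,0,0],"gripper":255},{"offset":[0.6,3.2,0],"rotation":[0,0,0],"gripper":255},{"offset":[0.7,4,0],"rotation":[0,0,0],"gripper":255},{"offset":[0.7,4.7,0],"rotation":[0,0,0],"gripper":255},{"offset":[0.7,5.3,0],"rotation":[0,0,0],"gripper":255},{"offset":[0.7,5.3,0],"rotation":[0,0,0],"gripper":255}]'; python3 -c "
from h import *
s=observe();print(s['position'],s['contact_force'])
i=cam('side'); crop(i,'side7',190,160,160,120,5)
i=cam('top');crop(i,'top7',190,150,200,100,4)
"
```

```text
time_s: 7.45
position: [429.2, -255.5, 34.5]
tool_rot: [-0.52, 0.478, -0.48, 0.521]
contact_force: [0.2, -2.3, 3.8]
gripper_width: -0.0
[ 429.23202201 -255.53557513   34.50762638] [ 0.17445894 -2.32122826  3.78444645]
```

View pics/side7.png

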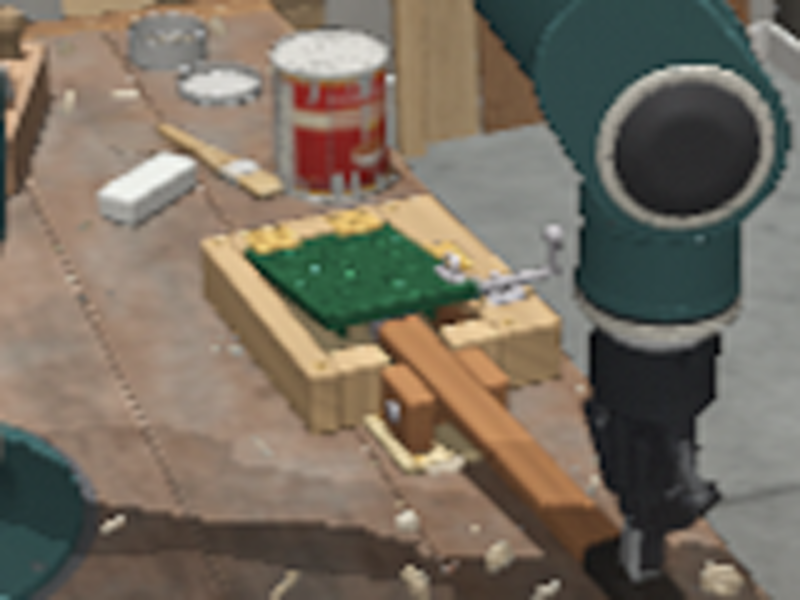

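View pics/top7.png

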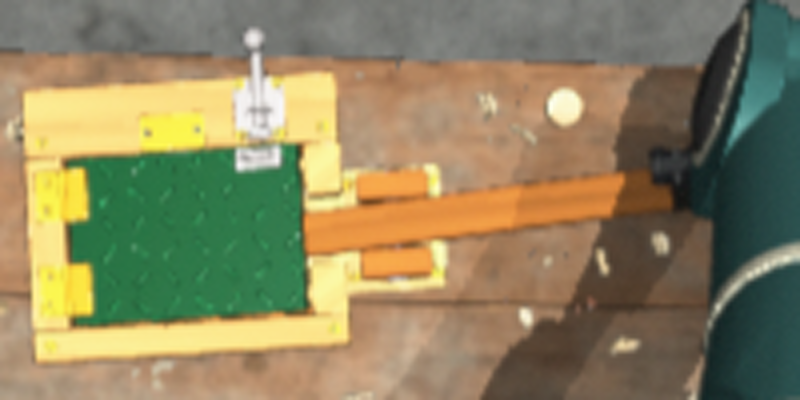

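```bash
python3 -m inch '[{"offset":[0,0.4,0],"rotation":[0,0,0],"gripper":255},{"offset":[0,0.7,0],"rotation":[0,0,0],"gripper":255},{"offset":[0,0.7,0],"rotation":[0,0,0],"gripper":255}]';python3 -m inch '[{"offset":[0,-0.6,0],"rotation":[0,0,0],"gripper":255},{"offset":[0,-1.4,0],"rotation":[0,0,0],"gripper":255},{"offset":[0,-2.6,0],"rotation":[0,0,0],"gripper":255},{"offset":[0,-5,0],"rotation":[0,0,0],"gripper":255},{"offset":[0,-9,0],"rotation":[0,0,0],"gripper":255},{"offset":[0,-13,0],"rotation":[0,0,0],"gripper":255},{"offset":[0,-17,0],"rotation":[0,0,0],"gripper":255},{"offset":[0,-17,0],"rotation":[0,0,0],"gripper":255}]'; python3 -c "
from h import *
i=cam('side'); crop(i,'side8',190,160,160,120,5)
i=cam('wrist');crop(i,'wrist8',0,0,560,420,1.4)
"
```

```text
time_s: 7.85
position: [429.5, -255.6, 28.2]
tool_rot: [-0.52, 0.478, -0.48, 0.521]
contact_force: [-1.1, -1.4, 4.1]
gripper_width: 0.4
time_s: 8.65
position: [430.9, -256.2, 204.0]
tool_rot: [-0.519, 0.475, -0.482, 0.521]
contact_force: [0.5, -0.5, -1.5]
gripper_width: -0.2
```

View pics/side8.png

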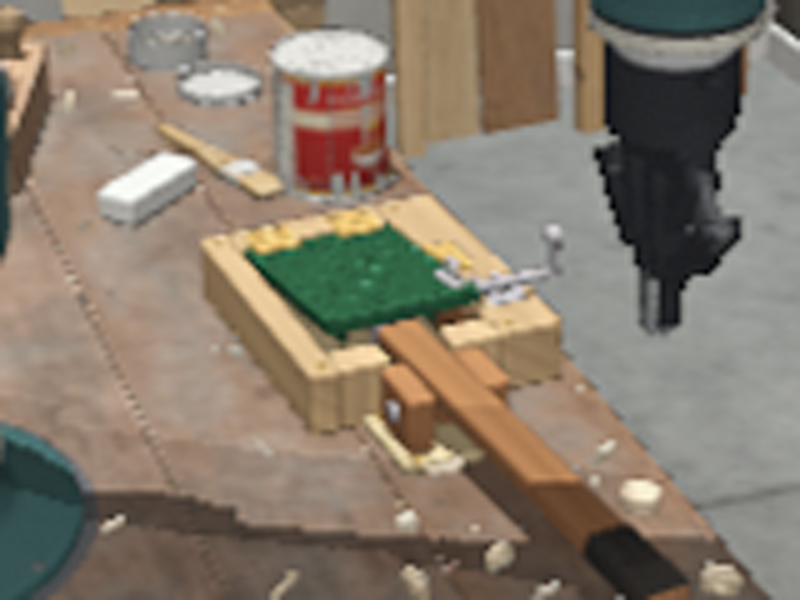

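View pics/wrist8.png

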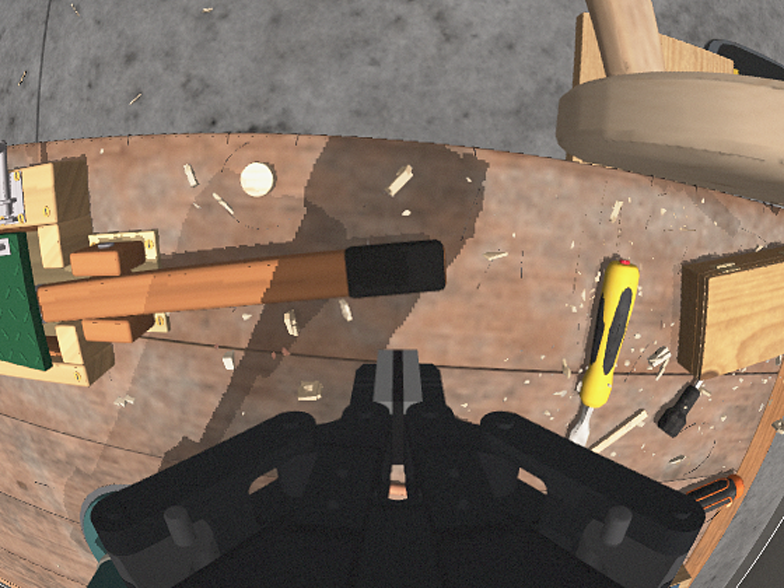

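```bash
python3 -c "
from h import *
i=cam('side')
def rot(y,z,a): # about hinge y235,z~50
  c,s=np.cos(a),np.sin(a); dy=235-y; return 235-dy*c+ (z-50)*0, 50+dy*s
for a in(0,.1,.12,.135,.15):
  y,z=rot(64,50,a)
  print(a,[((np.array(proj(i,f2w(x,y,z)))-[190,160])*5).round() for x in(-60,60)])
crop(i,'side9',240,190,60,45,13)
goto(f2w(0,92,230),th)
"
```

```text
0 [array([324., 351.]), array([478., 316.])]
0.1 [array([323., 329.]), array([478., 295.])]
0.12 [array([323., 325.]), array([478., 291.])]
0.135 [array([323., 321.]), array([478., 287.])]
0.15 [array([323., 318.]), array([478., 284.])]
t 8.8 pos [ 428.8 -255.3  198.6] F [ 0.8  0.2 -0.3]
rot [-0.003  0.002  0.001]
off [-32.72  -3.18  -2.02]
```

View pics/side9.png

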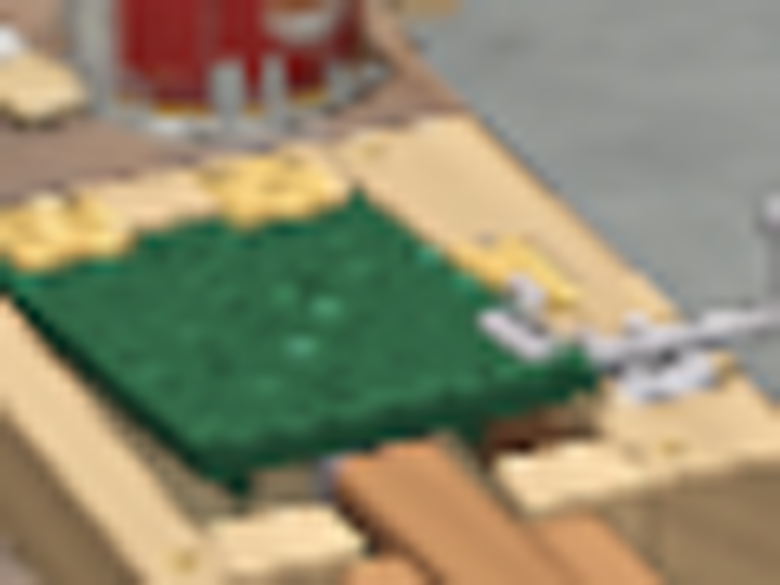

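```bash
python3 -c "
from h import *
goto(f2w(110,130,220),th)"
```

```text
t 8.8 pos [ 428.8 -255.3  198.6] F [ 0.8  0.2 -0.3]
rot [-0.003  0.002  0.001]
off [-36.5   -2.15   8.98]
```

```bash
python3 -m inch '[{"offset":[-20,-2,2],"rotation":[0,0,0],"gripper":255},{"offset":[-20,-2,2],"rotation":[0,0,0],"gripper":255},{"offset":[-20,-2,2],"rotation":[0,0,0],"gripper":255},{"offset":[-36.5,-2,9],"rotation":[0,0,0],"gripper":255},{"offset":[-36.5,-2,9],"rotation":[0,0,0],"gripper":255},{"offset":[-36.5,-2,9],"rotation":[0,0,0],"gripper":255},{"offset":[-36.5,-2,9],"rotation":[0,0,0],"gripper":255},{"offset":[-36.5,-2,9],"rotation":[0,0,0],"gripper":255}]';python3 -m inch '[{"offset":[-2,0,2],"rotation":[0,0,0],"gripper":255},{"offset":[-2,0,2],"rotation":[0,0,0],"gripper":255},{"offset":[-2,0,2],"rotation":[0,0,0],"gripper":255},{"offset":[-2,0,2],"rotation":[0,0,0],"gripper":255}]'; python3 -c "
from h import *
goto(f2w(110,130,220),th)
i=cam('side'); crop(i,'side10',190,160,160,120,5)
i=cam('wrist');crop(i,'wrist10',180,100,220,165,3.6)
i=cam('top');crop(i,'top10',0,0,560,420,1.4)
"
```

```text
time_s: 9.6
position: [487.8, 119.7, 217.8]
tool_rot: [-0.521, 0.478, -0.478, 0.521]
contact_force: [0.8, -1.0, 0.4]
gripper_width: 0.1
time_s: 10.0
position: [505.4, 140.5, 217.2]
tool_rot: [0.521, -0.478, 0.478, -0.521]
contact_force: [-0.7, -0.5, 0.5]
gripper_width: 0.1
t 10.0 pos [505.4 140.5 217.2] F [-0.7 -0.5  0.5]
rot [0.    0.004 0.   ]
off [ 2.31 -0.28 -1.93]
```

View pics/side10.png

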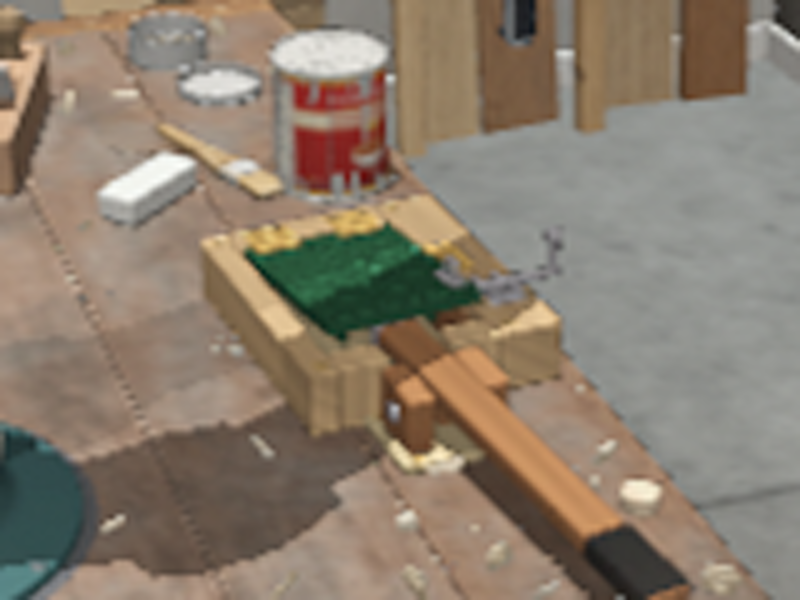

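View pics/wrist10.png

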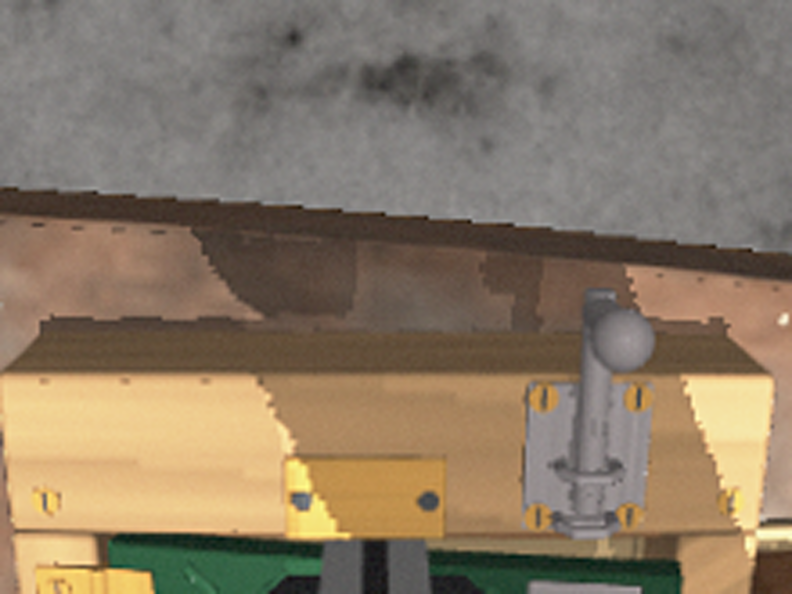

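```bash
python3 -m inch '[{"offset":[3,0,3],"rotation":[0,0,0],"gripper":255},{"offset":[7,0,5],"rotation":[0,0,0],"gripper":255},{"offset":[7,0,6],"rotation":[0,0,0],"gripper":255},{"offset":[7,0,6],"rotation":[0,0,0],"gripper":255}]'; python3 -c "
from h import *
i=cam('wrist');crop(i,'wrist11',100,100,220,165,3.6)
"
```

```text
time_s: 10.55
position: [572.2, 74.4, 217.6]
tool_rot: [-0.52, 0.479, -0.479, 0.52]
contact_force: [-0.9, 0.6, -0.3]
gripper_width: -0.3
```

View pics/wrist11.png

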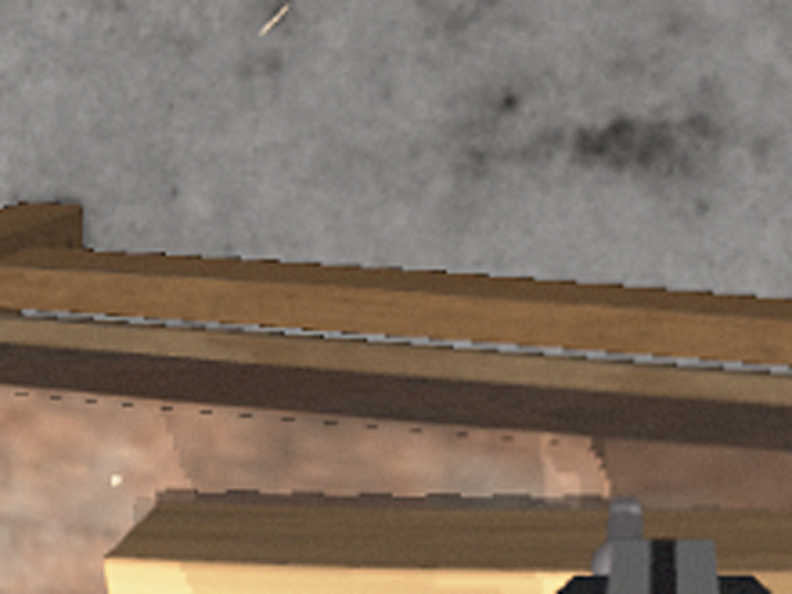

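View pics/top10.png

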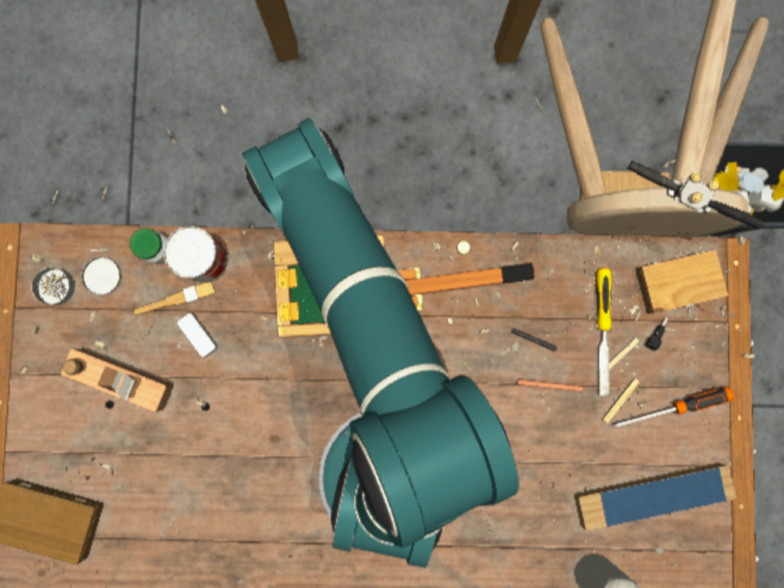

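```bash
python3 -m inch '[{"offset":[1,0,-5],"rotation":[0,0,0],"gripper":255},{"offset":[1,0,-10],"rotation":[0,0,0],"gripper":255},{"offset":[1,0,-11],"rotation":[0,0,0],"gripper":255},{"offset":[1,0,-11],"rotation":[0,0,0],"gripper":255}]'; python3 -c "
from h import *
i=cam('wrist');crop(i,'wrist12',130,90,220,165,3.6)
i=cam('side');crop(i,'side12',240,190,60,45,13)
"
```

```text
time_s: 11.0
position: [460.9, 56.7, 218.2]
tool_rot: [-0.521, 0.478, -0.479, 0.521]
contact_force: [-0.1, 0.1, -0.4]
gripper_width: 0.1
```

View pics/wrist12.png

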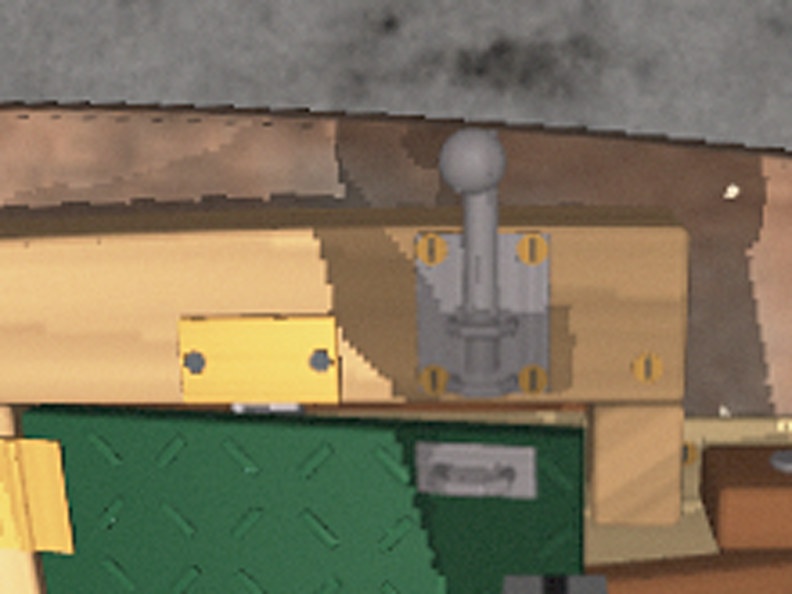

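View pics/side12.png

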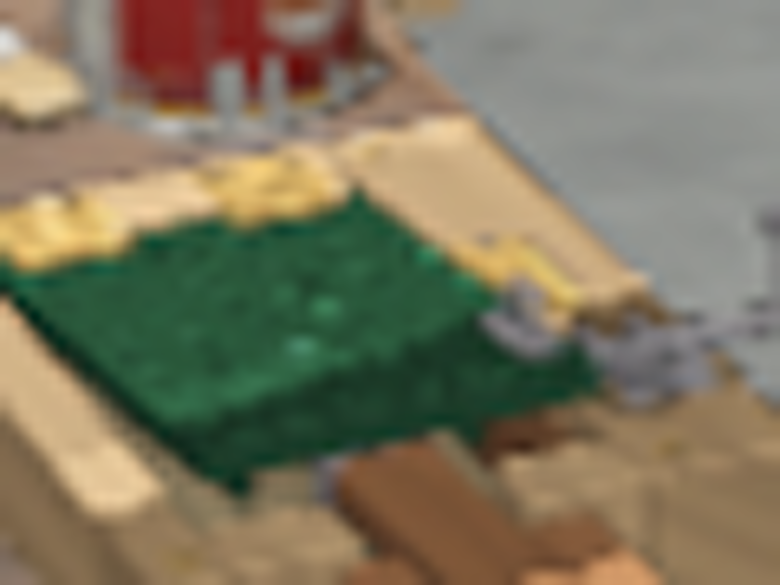

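```bash
python3 -c "
from cell import *
print(job_done())"
```

```text
the job is handed in; nothing more can be done
None
```

The cover is resting ajar with the lever released, and the job was handed in at about 11 s of the 45 s allowed.

- **Bolt:** I pushed its knob back about 30 mm with the closed fingers. The wrist picture shows the rod clear of the cover's striker plate.
- **Lever:** I pressed the black sleeve down along its arc until the fingertips were 28 mm above the bench. The force was about 4 N, and I then lifted straight off.
- **Cover:** After I let go, it stayed up at about 0.135 rad, judged from its front corners in the side view. The last side view, about 2.4 s after lifting off, shows it in the same place. The lever stayed down on its pin, and the fingers never came near the paint.
- **Catch:** I could only see a sliver of the tongue at the cover's edge, not how far it had shot out. That it holds is inferred from the cover staying up with the lever unheld.
- **Other things on the bench:** They look undisturbed in the overhead view, though the arm hides part of it.
- **Disagreement:** The wrist and top cameras differed by about 4 mm on where the grip was across the lever. I pressed between the two.

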